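Clip a loose panel to a sloping stand

TASK

Squeeze the handles of the spring clip to take it off its parking post, and clip it over the middle of the top edge of the sloping stand, pushed well down so that its hub sits on the edge or nearly so, and square to the edge, so that its jaws close on the loose aluminium panel and the stand's back plate together. Let go of it and leave the panel resting squarely on its ledge; do not disturb the multimeter, the tape roll or the bottle.

Things in the scene. Friction and masses are not known exactly. Their poses are not given: they have to be found in the camera images.
- clip: Steel spring clip like a big clothes peg, 123 mm long, 24 wide, upright on the post. Origin: centre of its hub (8 mm radius), which rests on the post's top. Frame of the fixed lever (-y side): x hinge axis, z from jaws to handles, y across the jaws. Rubber jaw pads z -45 to -24 mm, handle sleeves z 29 to 77. On 10 mm it is symmetric about y = 0: pads at y = -5 and 5, handles splayed.
- clip_grip (a point): Place to squeeze the clip, between the handles, 58 mm above the hub (fixed lever's frame). The handles measure 57 mm over their outsides here (across y) when the clip holds 10 mm, and 34 mm, nearly parallel, when squeezed to their stop; the spring then needs about 9 N. 24 mm wide.
- clip_arm (a joint): Angle q of the moving lever (+y side), rad: 0 = empty jaws shut, 0.22 = shut on 10 mm (the post, or panel and back plate together), 0.60 = fully open, handles at their stop, jaw tips 27 mm apart. The spring closes it. The clip's middle axis is turned (q - 0.22)/2 about the body's +x from its z.
- post: Fixed parking post: an upright steel plate 55 mm (x) by 10 mm (y), its top at 105 mm, on a foot of 90 x 75 x 12 mm. Origin at the centre of the foot's underside, z up.
- stand_back: Grey back plate of the sloping stand, 150 wide, 130 high, 6 mm thick, with the panel on its upper face, flush at the top, together 10 mm thick. Origin: middle of the top edge, half way along the 150 and through the 10 mm. z points up the slope (35 degrees from vertical), y along the edge, x through the thickness: panel -5 to -1 mm, plate -1 to 5. Ledge with lip at z = -130 mm.
- stand: The fixed stand that carries the back plate: foot 120 x 150 x 12 mm, origin at the centre of its underside, z up; the slope's top edge lies at x = 35, z = 130 mm, its ledge at x = -40 mm.
- panel: Loose aluminium panel 150 mm wide, 130 mm high, 4 mm thick, with one square and two round cut-outs in its lower part, lying on the stand's back plate and resting on its ledge. Origin at its centre; its axes are parallel to those of stand_back (x through the thickness, z up the slope).
- multimeter: Orange hand multimeter lying face up, 150 x 77 x 47 mm, origin under its centre. Leave alone.
- tape_roll: Roll of black tape lying flat, 67 mm across, 19 mm high, origin under its centre. Leave alone.
- flux_bottle: White bottle with a red spout, 36 mm across, 94 mm high, origin under its centre. Leave alone.
There are look-alikes about, which are no part of the job. Of the things like the stand, leave any that is turquoise or yellow; of the rest the larger one is meant.

How it is judged:
By the outcome, as a careful person would: the job done as asked, in the order asked, and still so for the second after the job is handed in, with the robot touching nothing.
It also fails if it takes over 42 s, if anything falls off the work surface, if the arm or the gripper's body presses on something with over 40 N, if the wrist force passes 120 N, or if a joint passes its speed limit or range.

ROBOT

A 6-joint arm with a two-finger parallel gripper is mounted at the origin on a cart in front of the work surface, level with it; the furniture and walls round the work are solid. World frame = base frame: x ahead of the robot, y to its left, z up, the work surface at z = 0. Lengths are in m, angles in rad, forces in N, time in s.
With the tool pointing down it reaches from about 0.4 to 0.825 m from the base axis. Payload 7 kg.
Tool frame: the origin (TCP) lies midway between the tips of the shut fingers; the grasp point (between the pads) lies 19 mm behind it; z points along the fingers, y is the line along which they close (so a half turn about z gives the same grasp; the last joint's range is limited). The gripper opens to 85 mm and grips with 20 to 120 N. Pads are 22 mm wide; open, the fingers measure 114 mm over their backs; the gripper's body (76 mm by 85 mm) begins 54 mm behind the grasp point. The pads swing forward as they close: fully open they stand 13 mm farther back than shut.
Start: joints at [-0.841, 0.359, 0.012, 0, -1.224, -0.288], TCP at [0.289, -0.61, 0.231] pointing down, gripper open.
Joint ranges: [-3.07, 3.07], [-1.43, 2.12], [-1.02, 1.25], [-3.03, 1.67], [-3.05, -0], [-3.03, 3.03]. Speed limits (rad/s): [2.39, 2.39, 3.01, 3.14, 3.14, 3.14].

INTERFACE

Orientations are given as a unit quaternion [x, y, z, w].
In Python, from station import monitor, imaging, ticket gives the robot as it stands.
- The arm moves only by the tool servo_tool, never from a script. Its argument "increments" is a list that holds one entry, the list of rows, each a list of 7 numbers: the turn, a rotation vector about the tool's x, y, z in degrees, then the shift along the tool's x, y, z in m, then the finger opening in m, from 0 to 0.0854. A call has 1 to 20 rows; each row is the pose to reach, as a shift and turn from the pose commanded when the call began, along the tool's axes at that moment; what a row does not reach only later rows make up. A row lasts 1/12 s, in which the tool goes at most 41.7 mm and 7.16 degrees, less where a joint would pass 70% of its speed; a pose out of reach is approached as far as the arm can. A call with a gripper value outside its range is refused whole. The fingers move at their own pace and stop on an object; "squeeze" is the grip in N (left out, the last holds). Time passes only in rows, so rows that repeat a pose let the fingers close. It gives the time, the measured TCP pose, the force, the opening and the grip force at its end, in the units of the state.
- monitor.read_state(): the state, without advancing time (a new reading comes with each control period).
- imaging.capture(name): name is "side" or "top" or "wrist"; returns the picture (480x640x3 uint8, red, green, blue); there is no depth.
- imaging.get_calibration(name): a dict with "K" (3x3 intrinsics, pixels), "camera_from_world" (4x4, takes a point from world to camera coordinates); the wrist camera has in their place "mount" (4x4, takes a point from camera to tool coordinates, whose origin is the TCP and whose axes are the flange's). Camera axes: x right, y up, looking along -z (the intrinsics and any distortion apply to the point x, -y, -z); pixel columns grow to the right and rows downward; lengths in m; the calibration is good to about 2 mm. A picture is of the moment at which its call begins: read the wrist's pose just before it. get_calibration takes no time and is no camera call.
- ticket.hand_in(): hands the job in; it is judged then, once.
The state is a dict: "t": time; "q": joint angles; "qd": joint speeds; "effort": joint torques, N m; "tcp_pos": TCP position; "ee_rot": TCP orientation; "force": force on the tool from outside, world axes, zero at the start; "torque": the same for the moment, N m; "opening": finger opening in m; "finger_force": force on a finger pad.
Only numpy, scipy, OpenCV 4.12 (cv2) and the standard library are available. Lean on these libraries where they do the work, as an engineer would, in place of code of your own. Each camera call takes 0.05 s, during which the arm holds its last target. There are 200 camera calls.

## Working session

There is one attempt and no reset: what is moved stays moved. The work goes in short steps, Python scripts to look and compute and a tool call to move; the robot and the scene stay as the last step left them, time stands still between calls to the robot, and variables do not carry over. Pictures are saved under pics/ and viewed, at most 10 in all, crops included, and the job is handed in when it is done.

Besides the shell and the picture viewer there is one more tool, called after "Request:" in YAML: its name, and indented under it one key for each argument. servo_tool: Moves the arm, as the interface text tells. Its arguments: {"type":"object","properties":{"increments":{"type":"array"},"squeeze":{"type":"number"}},"required":["increments"]}

```bash
mkdir -p pics; ls; python3 - <<'E'
from station import monitor, imaging
import cv2,json
s=monitor.read_state();print(s)
for n in ("side","top"):
    im=imaging.capture(n);cv2.imwrite(f"pics/{n}0.png",im[:,:,::-1]);c=imaging.get_calibration(n);print(n,c)
print(imaging.get_calibration("wrist"))
E
```

```text
pics
{'t': 0.0, 'q': array([-8.40884032e-01,  3.59371206e-01,  1.10582320e-02, -3.52261126e-04,
       -1.22411672e+00, -2.88118497e-01]), 'qd': array([-0.00061508,  0.00074614, -0.00014767, -0.00069593,  0.00165795,
       -0.00014779]), 'effort': array([ 7.59716863e-05, -5.83318233e+01,  2.93419683e+01,  6.93686306e+00,
       -5.74866193e-03,  1.02252227e-05]), 'tcp_pos': array([ 0.28838021, -0.60975423,  0.23037318]), 'ee_rot': array([-2.19046217e-01,  9.75714128e-01,  7.93851722e-04, -2.53376994e-04]), 'force': array([-0.00140997, -0.61047985, -0.75494053]), 'torque': array([ 0.04668533, -0.00703774,  0.02364731]), 'finger_force': 0.0, 'opening': 0.08518152817982076}
side {'K': array([[620.30748579,   0.        , 318.70545119],
       [  0.        , 620.30748579, 233.54219243],
       [  0.        ,   0.        ,   1.        ]]), 'camera_from_world': array([[ 0.99957284,  0.02890035, -0.00434932, -0.50029372],
       [-0.01119127,  0.51597392,  0.85653118, -0.07789462],
       [ 0.02699819, -0.85611663,  0.51607695, -1.5408064 ],
       [ 0.        ,  0.        ,  0.        ,  1
[... 353 characters left out ...]
5.14031243e-01],
       [-1.76593533e-01,  8.51084830e-04,  9.84283496e-01,
        -1.40975376e+00],
       [ 0.00000000e+00,  0.00000000e+00,  0.00000000e+00,
         1.00000000e+00]])}
{'K': array([[364.19232027,   0.        , 319.53457712],
       [  0.        , 364.19232027, 238.78363299],
       [  0.        ,   0.        ,   1.        ]]), 'mount': array([[ 1.03650723e-03,  9.49075486e-01,  3.15047057e-01,
         7.96462251e-02],
       [ 9.99999408e-01, -8.79833470e-04, -6.39517932e-04,
         2.90303400e-04],
       [-3.29761847e-04,  3.15047533e-01, -9.49075836e-01,
        -1.42983576e-01],
       [ 0.00000000e+00,  0.00000000e+00,  0.00000000e+00,
         1.00000000e+00]])}
```

View pics/side0.png

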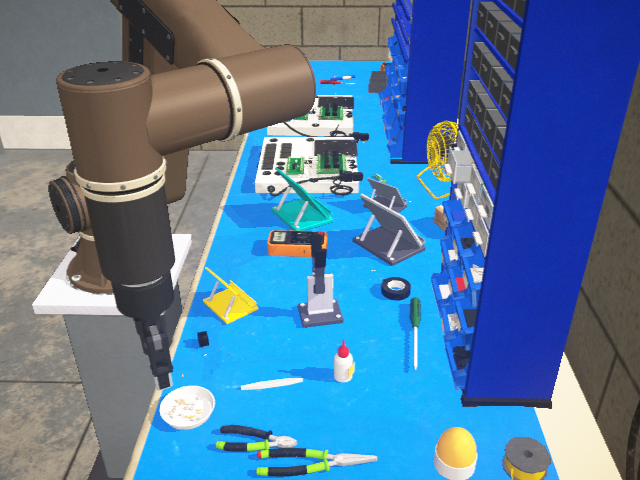

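View pics/top0.png

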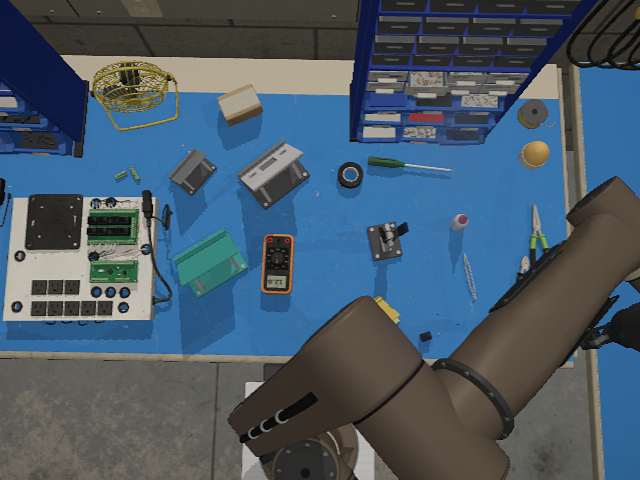

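The top view shows the clip on its post at about (385,238), the multimeter at (278,264), the tape at (349,175) and the bottle at (460,221). Candidates for the stand are:
- turquoise: side (303,210), top (210,262)
- yellow: side (232,300), top (386,308)
- small grey: side (387,195), top (192,170)
- large grey: side (390,230), top (273,172)

I choose the large grey one and check it in a close crop.

```bash
python3 - <<'E'
import cv2,numpy as np
s=cv2.imread("pics/side0.png");t=cv2.imread("pics/top0.png")
def c(im,x,y,w,h): return cv2.resize(im[y:y+h,x:x+w],(400,300),interpolation=cv2.INTER_CUBIC)
o=np.vstack([np.hstack([c(s,340,180,100,75),c(t,225,130,100,75)]),np.hstack([c(s,270,225,133,100),c(t,350,210,80,60)])])
cv2.imwrite("pics/crop0.png",o)
E
```

```text
(no output)
```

View pics/crop0.png

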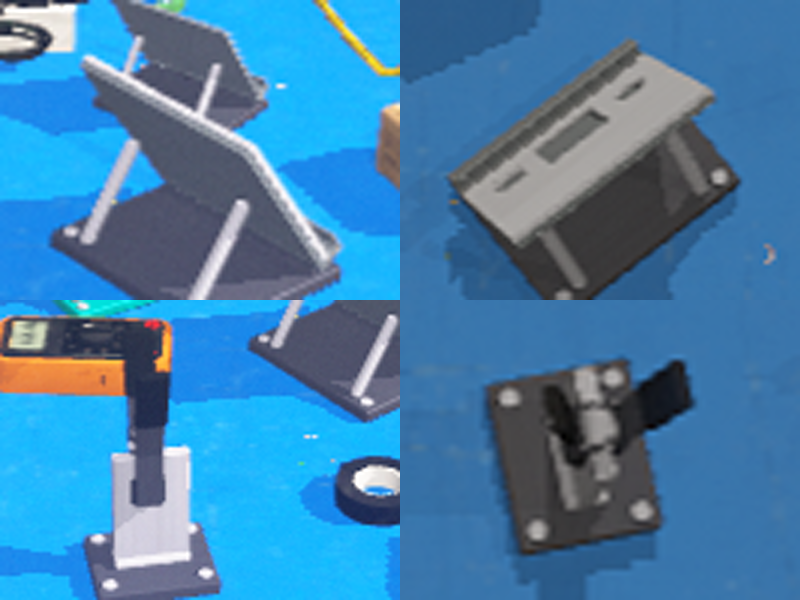

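The crop confirms the choice: the large grey stand has a panel with a square and two round cut-outs. Its top edge runs from top px (254,191) to (304,154.5), and from side px (361,194.5) to (402.5,216). The post bolts are at top px (372,229), (392.5,225.5), (398,252) and (377.5,256). The clip's handles are splayed left and right in the top view.

```bash
cat > h.py <<'E'
import numpy as np
from station import monitor, imaging
from scipy.spatial.transform import Rotation as R
def cam(n,s=None):
    c=imaging.get_calibration(n)
    if n!="wrist":
        M=np.linalg.inv(c["camera_from_world"])
    else:
        s=s or monitor.read_state(); T=np.eye(4);T[:3,:3]=R.from_quat(s["ee_rot"]).as_matrix();T[:3,3]=s["tcp_pos"]
        M=T@c["mount"]
    return c["K"],M
def ray(KM,uv):
    K,M=KM; d=np.linalg.inv(K)@[uv[0],uv[1],1]; d=M[:3,:3]@[d[0],-d[1],-d[2]]
    return M[:3,3],d/np.linalg.norm(d)
def onz(KM,uv,z):
    o,d=ray(KM,uv); return o+d*(z-o[2])/d[2]
def tri(*rs):
    A=sum(np.eye(3)-np.outer(d,d) for o,d in rs);b=sum((np.eye(3)-np.outer(d,d))@o for o,d in rs)
    p=np.linalg.solve(A,b);return p,[np.linalg.norm(np.cross(p-o,d)) for o,d in rs]
def proj(KM,p):
    K,M=KM;q=M[:3,:3].T@(np.array(p)-M[:3,3]);v=K@[q[0],-q[1],-q[2]];return v[:2]/v[2]
def rel(Rt,pt,s=None):
    "rotvec(deg), shift in current tool frame to reach Rt,pt"
    s=s or monitor.read_state();R0=R.from_quat(s["ee_rot"])
    return (R0.inv()*R.from_matrix(Rt)).as_rotvec(degrees=True).round(2),R0.inv().apply(np.array(pt)-s["tcp_pos"]).round(4)
E
python3 - <<'E'
from h import *
np.set_printoptions(precision=4,suppress=True)
t=cam("top");s=cam("side")
print("cams",t[1][:3,3],s[1][:3,3])
b=[onz(t,p,.014) for p in [(372,229.4),(392.6,225.4),(398,252),(377.4,256)]]
print("bolts",np.array(b),np.mean(b,0))
a=onz(t,(253.75,191.25),.132);c=onz(t,(303.75,154.5),.132);print("edge",a,c,(a+c)/2,np.linalg.norm(a-c))
print(tri(ray(t,(253.75,191.25)),ray(s,(361.25,194.5))),tri(ray(t,(303.75,154.5)),ray(s,(402.5,216.25))))
R0=R.from_quat(monitor.read_state()["ee_rot"]).as_matrix();print(R0)
E
```

```text
cams [ 0.2576 -0.0265  1.4785] [ 0.5408 -1.2645  0.8597]
bolts [[ 0.536  -0.1532  0.014 ]
 [ 0.5475 -0.206   0.014 ]
 [ 0.4788 -0.2195  0.014 ]
 [ 0.4676 -0.1671  0.014 ]] [ 0.5075 -0.1864  0.014 ]
edge [0.6006 0.1386 0.132 ] [0.694  0.0219 0.132 ] [0.6473 0.0803 0.132 ] 0.14944504033197936
(array([0.6032, 0.1391, 0.1303]), [np.float64(0.002070888193254445), np.float64(0.002070888193254372)]) (array([0.6965, 0.022 , 0.1337]), [np.float64(0.0029456646552739993), np.float64(0.0029456646552738896)])
[[-0.904  -0.4275 -0.0008]
 [-0.4275  0.904   0.0013]
 [ 0.0001  0.0015 -1.    ]]
```

Request:
servo_tool:
  increments:
    - [[0,0,2,-0.02,0.015,-0.02,0.085],[0,0,5,-0.06,0.045,-0.04,0.085],[0,0,8,-0.095,0.07,-0.04,0.085],[0,0,10,-0.13,0.1,-0.04,0.085],[0,0,12,-0.16,0.125,-0.04,0.085],[0,0,13.3,-0.19,0.15,-0.04,0.085],[0,0,13.3,-0.22,0.17,-0.04,0.085],[0,0,13.3,-0.25,0.195,-0.04,0.085],[0,0,13.3,-0.28,0.215,-0.04,0.085],[0,0,13.3,-0.31,0.24,-0.04,0.085],[0,0,13.3,-0.34,0.26,-0.04,0.085],[0,0,13.3,-0.365,0.28,-0.04,0.085],[0,0,13.3,-0.379,0.29,-0.04,0.085],[0,0,13.3,-0.379,0.29,-0.04,0.085],[0,0,13.3,-0.379,0.29,-0.04,0.085]]

```text
t: 1.35
tcp_pos: [0.5074, -0.185, 0.2709]
ee_rot: [-0.106, 0.994, 0.0, -0.0]
force: [-0.5, -0.6, 0.1]
opening: 0.085
finger_force: 0.0
```

```bash
python3 - <<'E'
from h import *
import cv2
np.set_printoptions(precision=4,suppress=True)
s=monitor.read_state();im=imaging.capture("wrist");np.savez("w1.npz",p=s["tcp_pos"],r=s["ee_rot"])
cv2.imwrite("pics/w1.png",im[:,:,::-1]);t=imaging.capture("top");cv2.imwrite("pics/top1.png",t[:,:,::-1])
print(s["t"],s["tcp_pos"],s["q"],s["qd"])
w=cam("wrist",s)
for p in [(.5075,-.186,.014),(.5075,-.186,.113),(.5075,-.186,.19)]:print(proj(w,p))
E
```

```text
1.35 [ 0.5074 -0.185   0.2709] [ 0.0134  0.1122 -0.2228 -0.0002 -1.2367 -1.3723] [-0.0319 -0.0051 -0.0031  0.0013 -0.0025  0.0092]
[317.8229 193.6386]
[317.3706 216.4484]
[316.7714 246.6653]
```

View pics/w1.png

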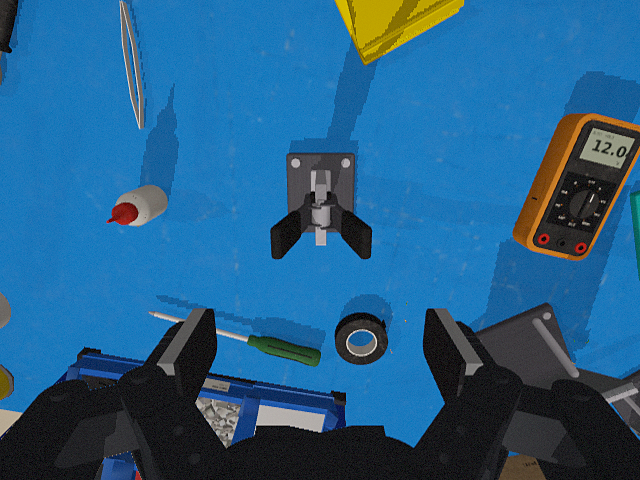

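The wrist view shows the clip centred at column ~320.5. The hub is at about (320,215), the handles span columns 271–372, and the foot is square to the image with bolts at (296,163) and (346,163). The TCP projects to column ~319, so I shift 1 mm in y and descend 123 mm.

Request:
servo_tool:
  increments:
    - [[0,0,0,0,0.001,0.015,0.085],[0,0,0,0,0.001,0.035,0.085],[0,0,0,0,0.001,0.055,0.085],[0,0,0,0,0.001,0.075,0.085],[0,0,0,0,0.001,0.095,0.085],[0,0,0,0,0.001,0.11,0.085],[0,0,0,0,0.001,0.12,0.085],[0,0,0,0,0.001,0.123,0.085],[0,0,0,0,0.001,0.123,0.085]]
  squeeze: 30

```text
t: 2.2
tcp_pos: [0.5065, -0.1856, 0.1479]
ee_rot: [-0.104, 0.995, 0.0, -0.001]
force: [0.6, -0.7, 0.3]
opening: 0.0849
finger_force: 0.0
```

Request:
servo_tool:
  increments:
    - [[0,0,0,0,0,0,0.06],[0,0,0,0,0,0,0.05],[0,0,0,0,0,0,0.04],[0,0,0,0,0,0,0.03],[0,0,0,0,0,0,0.025],[0,0,0,0,0,0,0.025],[0,0,0,0,0,0,0.025],[0,0,0,0,0,0,0.025],[0,0,0,0,0,0,0.025],[0,0,0,0,0,0,0.025]]
  squeeze: 30

```text
t: 3.03
tcp_pos: [0.5097, -0.1853, 0.1519]
ee_rot: [-0.105, 0.994, -0.001, 0.003]
force: [-0.5, 1.5, 13.2]
opening: 0.0365
finger_force: 28.1
```

```bash
python3 - <<'E'
from h import *
import cv2
s=monitor.read_state();im=imaging.capture("wrist");sd=imaging.capture("side")
print(s["t"],s["tcp_pos"],s["opening"],s["finger_force"],s["force"])
c=cv2.resize(sd[220:340,240:400],(400,300),interpolation=cv2.INTER_CUBIC)
o=np.hstack([c,cv2.resize(im,(400,300))]);cv2.imwrite("pics/g1.png",o[:,:,::-1])
E
```

```text
3.0333 [ 0.50969491 -0.18533515  0.15185221] 0.036521275418193125 28.078276100568473 [-0.48493     1.54025266 13.1867114 ]
```

View pics/g1.png

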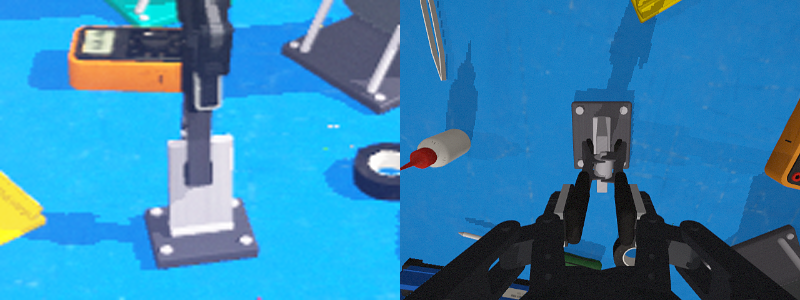

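The fingers hold the handles, with the clip still on the post and its jaws open around the plate. The 13 N push is the pads swinging forward, and lifting will relieve it.

Request:
servo_tool:
  increments:
    - [[0,0,0,0,0,-0.004,0.02],[0,0,0,0,0,-0.006,0.02],[0,0,0,0,0,-0.008,0.02],[0,0,0,0,0,-0.012,0.02],[0,0,0,0,0,-0.02,0.02],[0,0,0,0,0,-0.03,0.02],[0,0,0,0,0,-0.045,0.02],[0,0,0,0,0,-0.065,0.02],[0,0,0,0,0,-0.085,0.02],[0,0,0,0,0,-0.105,0.02],[0,0,0,0,0,-0.12,0.02],[0,0,0,0,0,-0.13,0.02],[0,0,0,0,0,-0.13,0.02]]
  squeeze: 40

```text
t: 4.22
tcp_pos: [0.508, -0.1852, 0.2812]
ee_rot: [-0.105, 0.994, -0.001, 0.002]
force: [0.7, 0.0, -0.2]
opening: 0.0361
finger_force: 39.9
```

```bash
python3 - <<'E'
from h import *
import cv2
s=monitor.read_state();im=imaging.capture("wrist");sd=imaging.capture("side")
print(s["t"],s["tcp_pos"],s["opening"],s["finger_force"],s["force"])
c=cv2.resize(sd[140:320,220:420],(400,360),interpolation=cv2.INTER_CUBIC)
o=np.hstack([c,cv2.resize(im[160:480,120:520],(400,360)) if 0 else cv2.resize(im[160:480,140:496],(400,360))]);cv2.imwrite("pics/g2.png",o[:,:,::-1])
# stand target
e0=np.array([.0934,-.1167,0]);e0/=np.linalg.norm(e0);u=np.array([e0[1],-e0[0],0]);print("u",u)
a=np.radians(35);z=-(np.sin(a)*u+np.cos(a)*np.array([0,0,1]));y=np.cos(a)*u-np.sin(a)*np.array([0,0,1]);x=np.cross(y,z)
Rt=np.c_[x,y,z];print(Rt);p=np.array([.648,.0805,.130])-z*.15
print(p,rel(Rt,p,s))
E
```

```text
4.2167 [ 0.5080094  -0.18524995  0.28119449] 0.0360762019791855 39.88566098269075 [ 0.68145877  0.03842657 -0.23787017]
u [-0.78073825 -0.62485821  0.        ]
[[ 6.24858208e-01 -6.39543336e-01  4.47813065e-01]
 [-7.80738253e-01 -5.11853878e-01  3.58403944e-01]
 [ 2.77555756e-17 -5.73576436e-01 -8.19152044e-01]]
[0.58082804 0.02673941 0.25287281] (array([  21.59,  -35.38, -112.41]), array([-0.1153,  0.1922,  0.0285]))
```

View pics/g2.png

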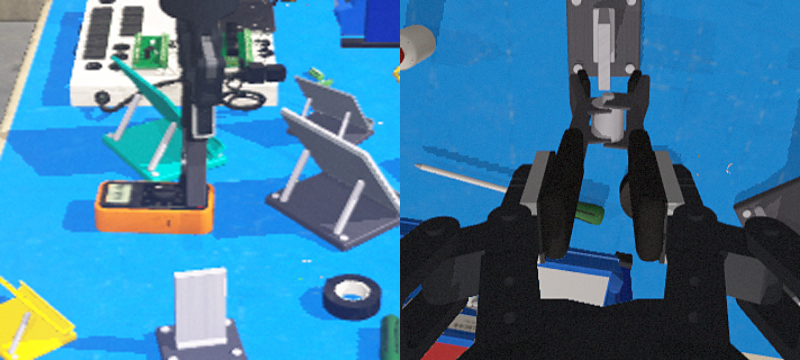

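The clip is off the post, hanging straight with its jaws open. I refine the edge with intensity profiles from the unobstructed top image, and check the hub against the tool axis.

```bash
python3 - <<'E'
from h import *
import cv2
np.set_printoptions(precision=4,suppress=True,linewidth=160)
t=cam("top")
print("hub exp",proj(cam("wrist"),R.from_quat(monitor.read_state()["ee_rot"]).apply([0,0,.039])+monitor.read_state()["tcp_pos"]))
for f in ("top0","top1"):
    g=cv2.imread(f"pics/{f}.png").astype(np.float32)
    a=np.array([253.75,191.25]);c=np.array([303.75,154.5]);d=(c-a)/np.linalg.norm(c-a);n=np.array([-d[1],d[0]]) # n down-right
    for fr in (.15,.3,.5,.7,.85):
        m=a+fr*(c-a);k=np.arange(-8,6)
        P=m+k[:,None]*n
        v=cv2.remap(g,P[None,:,0].astype(np.float32),P[None,:,1].astype(np.float32),cv2.INTER_LINEAR)[0]
        print(f,fr,v[:,2].astype(int))
    for (m0,s) in ((a,-1),(c,1)):
        k=np.arange(-5,6);P=m0-4*n+s*k[:,None]*d
        print("end",cv2.remap(g,P[None,:,0].astype(np.float32),P[None,:,1].astype(np.float32),cv2.INTER_LINEAR)[0][:,2].astype(int))
# predicted pixels for mid-edge hypothesis
u=np.array([-.7807,-.6249,0]);al=np.radians(35);xb=np.cos(al)*u-[0,0,np.sin(al)]
o=np.array([.648,.0805,.130])
for x in(-.005,-.001,.005):
    p=proj(t,o+x*xb);print(x,p,(p-(a+c)/2)@n,(p-(a+c)/2)@d)
E
```

```text
hub exp [318.185 272.597]
top0 0.15 [166 169 169 169 170 166 152 118  85  85  92  98  94  95]
top0 0.3 [167 169 170 170 171 160 147 111  83  64  57  57  58  58]
top0 0.5 [167 169 169 169 169 162 140 104  80  59  56  56  57  57]
top0 0.7 [167 167 167 168 165 155 130  94  82  71  73  73  73  73]
top0 0.85 [167 167 167 167 166 151 121  95  84  75  75  75  75  75]
end [169 170 168 170 170 148  76  53  45  37  41]
end [165 165 165 163 159 110  59  55  56  56  56]
top1 0.15 [61 62 62 64 65 64 63 63 63 62 61 59 58 56]
top1 0.3 [75 74 72 71 69 69 68 66 66 68 71 73 75 76]
top1 0.5 [88 87 86 85 84 83 82 79 82 92 95 95 96 97]
top1 0.7 [92 91 91 90 90 90 90 90 88 88 88 87 85 84]
top1 0.85 [102 100  96  96  94  93  93  92  92  91  91  90  90  90]
end [ 52  77 135 175 172 150  77  55  47  37  41]
end [100 102 103 105 107 108 109 110 111 110 110]
-0.005 [277.7512 171.07  ] -2.045906214748567 0.26418341532100353
-0.001 [278.641 172.388] -0.456955377583954 0.20059709955731966
0.005 [279.9714 174.3586] 1.9187660419672679 0.10552595650053118
```

Profiles put the panel/plate boundary about 1 px farther from the robot than my first guess, with the edge turned ~1°. I recompute from those.

```bash
cat >> h.py <<'E'
def stand():
    t=cam("top");a=np.array([253.75,191.25]);c=np.array([303.75,154.5]);d=(c-a)/np.linalg.norm(c-a);n=np.array([-d[1],d[0]])
    A=onz(t,a-.55*d-.9*n,.1306);C=onz(t,c-2.0*n,.1306)
    e=(C-A)/np.linalg.norm(C-A);u=np.array([e[1],-e[0],0]);al=np.radians(35);Z=np.array([0,0,1])
    z=-(np.sin(al)*u+np.cos(al)*Z);y=np.cos(al)*u-np.sin(al)*Z
    return (A+C)/2+.001*y,np.c_[np.cross(y,z),y,z],np.linalg.norm(C-A),A,C
E
python3 - <<'E'
from h import *
import cv2
o,Rt,L,A,C=stand();print(o,L,Rt)
print(rel(Rt,o-Rt[:,2]*.15))
# side check: predicted pixels
s=cam("side")
for P in(A,C):print(proj(s,P))
g=cv2.imread("pics/side0.png").astype(np.float32)
pa,pc=proj(s,A),proj(s,C);d=(pc-pa)/np.linalg.norm(pc-pa);n=np.array([-d[1],d[0]])
for fr in(.15,.3,.5,.7,.85):
    P=pa+fr*(pc-pa)+np.arange(-8,8)[:,None]*n
    print(fr,cv2.remap(g,P[None,:,0].astype(np.float32),P[None,:,1].astype(np.float32),cv2.INTER_LINEAR)[0][:,2].astype(int))
for x in(-.004,.006):print(x,(proj(s,A+x*Rt[:,1])-pa)@n)
E
```

```text
[0.64953898 0.08249642 0.13002642] 0.1510731951043616 [[ 0.63867639 -0.63031739  0.44135299]
 [-0.76947545 -0.52317307  0.36632973]
 [ 0.         -0.57357644 -0.81915204]]
(array([  21.62,  -35.73, -113.43]), array([-0.119 ,  0.1918,  0.0253]))
[359.93612262 194.20935107]
[401.91335638 217.15132215]
0.15 [ 29  32  34  34  37  37 146 222 172 135 106  78  77  68  46  55]
0.3 [ 91  47 132 107  73  85 158 231 168 137  98  78  77  79  78  77]
0.5 [ 77  77  77  78  77  81 153 223 177 144 108  79  78  80  78  80]
0.7 [111 112 132 148 169 173 211 228 181 146 107  81  79  80  81  81]
0.85 [ 98 108 106 110 113 122 184 228 180 146 111  83  80  80  77  79]
-0.004 -1.5061537953890793
0.006 2.2611626380757883
```

The side view agrees within half a pixel. I move to the pre-pose 150 mm above the edge along the slope.

Request:
servo_tool:
  increments:
    - [[0.5,-1,-3,-0.003,0.005,0,0.02],[1.5,-2.5,-8,-0.009,0.014,0.002,0.02],[2.6,-4.4,-14,-0.015,0.024,0.003,0.02],[3.8,-6.3,-20,-0.021,0.034,0.005,0.02],[5,-8.2,-26,-0.027,0.044,0.006,0.02],[6.1,-10.1,-32,-0.034,0.054,0.007,0.02],[7.2,-12,-38,-0.04,0.064,0.008,0.02],[8.4,-13.9,-44,-0.046,0.074,0.01,0.02],[9.5,-15.8,-50,-0.052,0.085,0.011,0.02],[10.7,-17.6,-56,-0.059,0.095,0.012,0.02],[11.8,-19.5,-62,-0.065,0.105,0.014,0.02],[13,-21.4,-68,-0.071,0.115,0.015,0.02],[14.1,-23.3,-74,-0.078,0.125,0.016,0.02],[15.2,-25.2,-80,-0.084,0.135,0.018,0.02],[16.4,-27.1,-86,-0.09,0.145,0.019,0.02],[17.5,-29,-92,-0.096,0.156,0.02,0.02],[18.7,-30.9,-98,-0.103,0.166,0.022,0.02],[19.8,-32.8,-104,-0.109,0.176,0.023,0.02],[21,-34.6,-110,-0.115,0.186,0.025,0.02],[21.6,-35.7,-113.4,-0.119,0.192,0.025,0.02]]

```text
t: 5.98
tcp_pos: [0.5826, 0.0283, 0.2511]
ee_rot: [0.865, -0.403, 0.127, -0.272]
force: [-0.2, 0.1, -1.8]
opening: 0.0355
finger_force: 40.0
```

```bash
python3 - <<'E'
from h import *
s=monitor.read_state();print(s["t"],s["tcp_pos"],s["q"].round(3),s["qd"].round(3),s["opening"],s["finger_force"])
o,Rt,*_=stand();print(rel(Rt,o-Rt[:,2]*.15,s))
E
```

```text
5.9833 [0.58260821 0.02825474 0.25108283] [ 0.153 -0.011 -0.37  -0.461 -0.728  0.816] [-0.144  0.126  0.223 -0.397 -0.21   1.015] 0.03549686914218244 40.03366774879396
(array([0.12, 0.17, 0.23]), array([ 0.001 , -0.0011, -0.0014]))
```

Request:
servo_tool:
  increments:
    - [[0,0,0,0,0,0,0.02],[0,0,0,0,0,0,0.02],[0,0,0,0,0,0,0.02],[0,0,0,0,0,0,0.02]]

```text
t: 6.32
tcp_pos: [0.5829, 0.0273, 0.2528]
ee_rot: [0.863, -0.406, 0.127, -0.271]
force: [0.4, 0.2, -0.2]
opening: 0.0356
finger_force: 40.0
```

```bash
python3 - <<'E'
from h import *
import cv2
s=monitor.read_state();im=imaging.capture("wrist");w=cam("wrist",s);np.set_printoptions(precision=4,suppress=True)
o,Rt,L,A,C=stand();print(rel(Rt,o-Rt[:,2]*.15,s))
x,y,z=Rt.T
def q(p):return proj(w,p).round(1)
print("edge A,C (boundary)",q(A),q(C),"mid front/back",q(o-.005*y),q(o+.005*y))
Q=R.from_quat(s["ee_rot"])
for zz in(.0,.039,.084):print(zz,[q(Q.apply([0,yy,zz])+s["tcp_pos"]) for yy in(-.0135,0,.0135)])
cv2.imwrite("pics/w2.png",cv2.resize(im[100:400,160:560],(800,600),interpolation=cv2.INTER_CUBIC)[:,:,::-1]);cv2.imwrite("pics/w2full.png",im[:,:,::-1])
E
```

```text
(array([ 0.11, -0.03, -0.1 ]), array([ 0.0001, -0.0005,  0.0002]))
edge A,C (boundary) [319.1 301.3] [318.8 125. ] mid front/back [314.1 220.1] [326.2 220.1]
0.0 [array([291.9, 311.5]), array([322.5, 311.5]), array([353.2, 311.5])]
0.039 [array([297. , 275.1]), array([321.9, 275.1]), array([346.8, 275.1])]
0.084 [array([301. , 247.1]), array([321.5, 247.1]), array([342. , 247.1])]
```

View pics/w2.png

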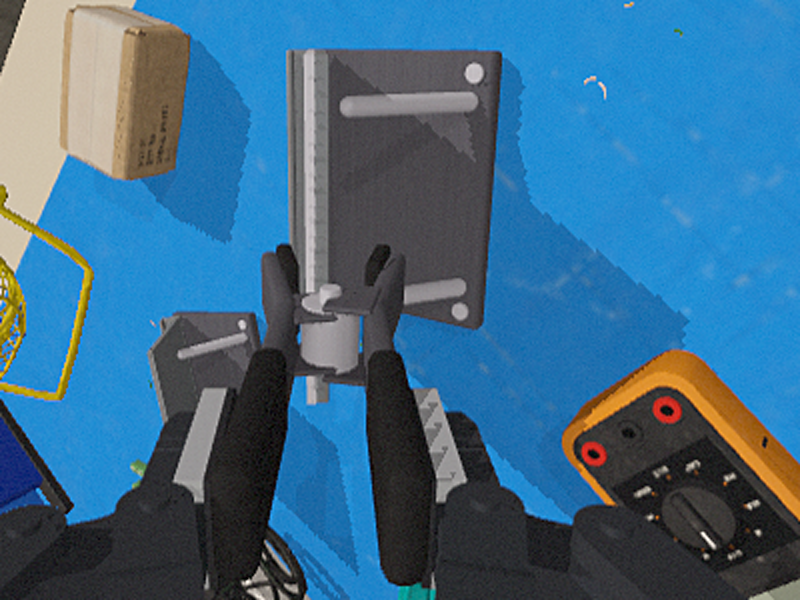

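The view shows the edge strip at crop columns 303–328, about 2 px left of prediction, with its ends matching at rows 50 and 402. The jaw tips' inner faces are at 298 and 367, giving a midpoint of 332, about 3 mm toward +y. There is a slight lean, and the hub sits ~3.5 mm toward +x. I correct these and advance 45 mm.

Request:
servo_tool:
  increments:
    - [[0.5,0,0,-0.001,-0.001,0.004,0.02],[1,0,0,-0.002,-0.0015,0.012,0.02],[1.5,0,0,-0.003,-0.002,0.022,0.02],[1.5,0,0,-0.0035,-0.0025,0.032,0.02],[1.5,0,0,-0.0035,-0.0025,0.04,0.02],[1.5,0,0,-0.0035,-0.0025,0.045,0.02],[1.5,0,0,-0.0035,-0.0025,0.045,0.02],[1.5,0,0,-0.0035,-0.0025,0.045,0.02]]

```text
t: 7.03
tcp_pos: [0.6027, 0.0482, 0.2172]
ee_rot: [0.86, -0.404, 0.133, -0.283]
force: [-0.1, -0.7, -2.0]
opening: 0.0357
finger_force: 40.1
```

```bash
python3 - <<'E'
from h import *
import cv2
s=monitor.read_state();im=imaging.capture("wrist");w=cam("wrist",s);np.set_printoptions(precision=4,suppress=True)
o,Rt,L,A,C=stand();print(rel(Rt,o,s))
x,y,z=Rt.T
def q(p):return proj(w,p).round(1)
print("edge A,C (boundary)",q(A),q(C),"mid front/back",q(o-.005*y),q(o+.005*y))
Q=R.from_quat(s["ee_rot"])
for zz in(.0,.039,.084):print(zz,[q(Q.apply([0,yy,zz])+s["tcp_pos"]) for yy in(-.0135,0,.0135)])
sd=imaging.capture("side")
a=cv2.resize(im[150:400,220:420],(480,600),interpolation=cv2.INTER_CUBIC);b=cv2.resize(sd[140:265,340:406],(317,600),interpolation=cv2.INTER_CUBIC)
cv2.imwrite("pics/w3.png",np.hstack([a,b])[:,:,::-1])
E
```

```text
(array([-1.39,  0.02, -0.01]), array([0.0035, 0.0051, 0.1046]))
edge A,C (boundary) [326.4 325.5] [327.9 120.7] mid front/back [321.4 232.5] [335.5 232.6]
0.0 [array([291.8, 311.5]), array([322.5, 311.5]), array([353.1, 311.5])]
0.039 [array([297. , 275.1]), array([321.9, 275.1]), array([346.8, 275.1])]
0.084 [array([301. , 247.1]), array([321.5, 247.1]), array([342. , 247.1])]
```

View pics/w3.png

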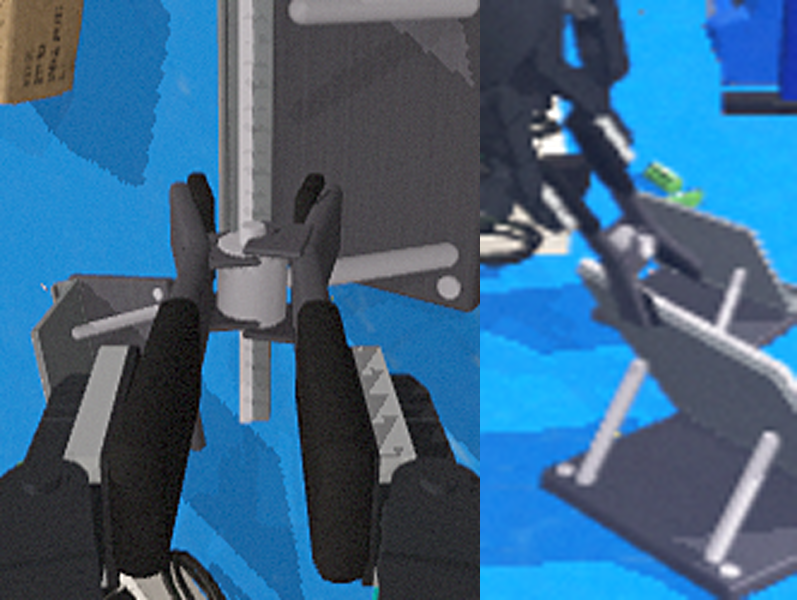

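Now the edge strip (crop 238–272, centre 255) and the jaw tips (213/297, middle 255) line up, and the side view shows the jaws above the edge. I advance 56 mm along the slope.

Request:
servo_tool:
  increments:
    - [[0,0,0,0,0.0001,0.005,0.02],[0,0,0,0,0.0005,0.013,0.02],[0,0,0,0,0.0007,0.022,0.02],[0,0,0,0,0.001,0.031,0.02],[0,0,0,0,0.001,0.04,0.02],[0,0,0,0,0.0012,0.047,0.02],[0,0,0,0,0.0013,0.052,0.02],[0,0,0,0,0.0014,0.055,0.02],[0,0,0,0,0.0014,0.056,0.02],[0,0,0,0,0.0014,0.056,0.02],[0,0,0,0,0.0014,0.056,0.02]]

```text
t: 8.05
tcp_pos: [0.6275, 0.0685, 0.1723]
ee_rot: [0.86, -0.404, 0.133, -0.283]
force: [0.1, 0.6, -1.9]
opening: 0.0358
finger_force: 40.1
```

Request:
servo_tool:
  increments:
    - [[0,0,0,0,0,0.001,0.02],[0,0,0,0,0,0.002,0.02],[0,0,0,0,0,0.003,0.02],[0,0,0,0,0,0.003,0.02]]

```text
t: 8.38
tcp_pos: [0.6288, 0.0695, 0.1702]
ee_rot: [0.86, -0.404, 0.133, -0.283]
force: [-4.1, -1.6, 3.7]
opening: 0.0357
finger_force: 40.6
```

```bash
python3 - <<'E'
from h import *
import cv2
s=monitor.read_state();im=imaging.capture("wrist")
o,Rt,L,A,C=stand();print(s["t"],rel(Rt,o,s),"tool force",R.from_quat(s["ee_rot"]).inv().apply(s["force"]).round(2),s["torque"].round(2))
sd=imaging.capture("side")
a=cv2.resize(im[150:400,220:420],(480,600),interpolation=cv2.INTER_CUBIC);b=cv2.resize(sd[140:265,340:406],(317,600),interpolation=cv2.INTER_CUBIC)
cv2.imwrite("pics/w4.png",np.hstack([a,b])[:,:,::-1])
E
```

```text
8.3833 (array([-1.49, -0.04,  0.02]), array([0.0032, 0.0044, 0.0468])) tool force [-1.38  1.11 -5.45] [-1.33  2.04  0.25]
```

View pics/w4.png

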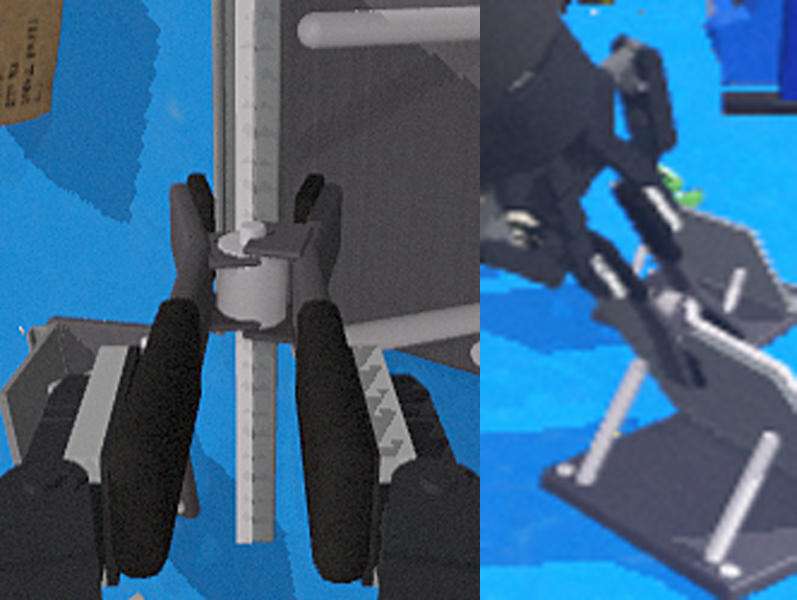

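The jaws straddle the panel and back plate, and the hub touches the edge (5 N) in the middle. I release gradually, following the pads' backward swing with a 3.5 mm advance.

Request:
servo_tool:
  increments:
    - [[0,0,0,0,0,0.0005,0.038],[0,0,0,0,0,0.001,0.041],[0,0,0,0,0,0.0015,0.044],[0,0,0,0,0,0.002,0.047],[0,0,0,0,0,0.0025,0.05],[0,0,0,0,0,0.003,0.053],[0,0,0,0,0,0.0035,0.056],[0,0,0,0,0,0.0035,0.059],[0,0,0,0,0,0.0035,0.063],[0,0,0,0,0,0.0035,0.07],[0,0,0,0,0,0.0035,0.08],[0,0,0,0,0,0.0035,0.085],[0,0,0,0,0,0.0035,0.085],[0,0,0,0,0,0.0035,0.085]]

```text
t: 9.65
tcp_pos: [0.6306, 0.071, 0.1671]
ee_rot: [0.86, -0.404, 0.133, -0.283]
force: [-0.8, 0.4, 0.3]
opening: 0.0852
finger_force: 0.0
```

```bash
python3 - <<'E'
from h import *
s=monitor.read_state()
print(s["t"],s["opening"],s["finger_force"],"tool force",R.from_quat(s["ee_rot"]).inv().apply(s["force"]).round(2))
E
```

```text
9.65 0.08517482308707493 0.0 tool force [-0.78  0.12 -0.46]
```

Request:
servo_tool:
  increments:
    - [[0,0,0,0,0.001,-0.005,0.085],[0,0,0,0,0.001,-0.015,0.085],[0,0,0,0,0.001,-0.03,0.085],[0,0,0,0,0.001,-0.05,0.085],[0,0,0,0,0.001,-0.07,0.085],[0,0,0,0,0.001,-0.09,0.085],[0,0,0,0,0.001,-0.11,0.085],[0,0,0,0,0.001,-0.13,0.085],[0,0,0,0,0.001,-0.14,0.085],[0,0,0,0,0.001,-0.145,0.085],[0,0,0,0,0.001,-0.145,0.085]]

```text
t: 10.57
tcp_pos: [0.5633, 0.0151, 0.2842]
ee_rot: [0.859, -0.404, 0.134, -0.284]
force: [0.7, -0.4, -0.2]
opening: 0.0849
finger_force: 0.0
```

```bash
python3 - <<'E'
from h import *
import cv2
s=monitor.read_state();im=imaging.capture("wrist");sd=imaging.capture("side");t=imaging.capture("top");w=cam("wrist",s)
o,Rt,L,A,C=stand();x,y,z=Rt.T
print(s["t"],s["force"].round(1),"hub exp",proj(w,o-.008*z),"ends",proj(w,o-.008*z-.012*x),proj(w,o-.008*z+.012*x),"A C",proj(w,A),proj(w,C))
a=cv2.resize(im[90:390,200:460],(520,600),interpolation=cv2.INTER_CUBIC);b=cv2.resize(sd[160:265,345:435],(280,327),interpolation=cv2.INTER_CUBIC)
c=cv2.resize(t[130:215,230:317],(280,273),interpolation=cv2.INTER_CUBIC)
cv2.imwrite("pics/w5.png",np.hstack([a,np.vstack([b,c])])[:,:,::-1])
E
```

```text
10.5667 [ 0.7 -0.4 -0.2] hub exp [325.00160244 208.01843629] ends [324.93160186 220.74904156] [325.07321772 194.99417588] A C [323.69203034 280.16118334] [324.43143021 120.63737698]
```

View pics/w5.png

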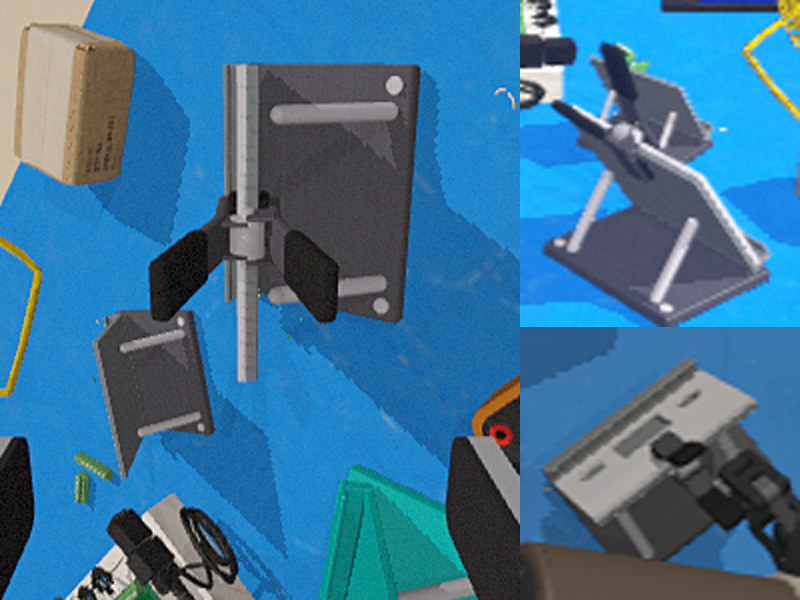

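The clip sits centred on the edge: its hub is at (323.5,208.5), expected (325,208). It is square to the edge, the panel is unmoved on its ledge, and the gripper is clear.

```bash
python3 -c "
from station import ticket
print(ticket.hand_in())"
```

```text
the job is handed in; nothing more can be done
None
```

The spring clip is off its post and clipped square over the middle of the large grey stand's top edge, with its hub on the edge. It holds the panel and back plate together, and the job was handed in at about 10.6 s of robot time.

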